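Feel out the proud seat on a cylinder head and mark it

ROBOT

A 6-joint arm with a two-finger parallel gripper is mounted at the origin on the work surface. World frame = base frame: x ahead of the robot, y to its left, z up, the work surface at z = 0. Lengths are in mm, angles in rad, forces in N, time in s.
With the tool pointing down it reaches from about 350 to 800 mm from the base axis. Payload 7.3 kg.
Tool frame: the origin (TCP) lies midway between the tips of the shut fingers; the grasp point (between the pads) lies 19 mm behind it (arm.pinch_z is the distance from the TCP to the grasp point, in mm); z points along the fingers, y is the line along which they close (so a half turn about z gives the same grasp; the last joint's range is limited). The gripper opens to 85 mm and grips with 20 to 120 N. Pads are 22 mm wide; open, the fingers measure 114 mm over their backs; the gripper's body (76 mm by 85 mm) begins 54 mm behind the grasp point. The pads swing forward as they close: fully open they stand 13 mm farther back than shut.
Start: joints at [1.171, 0.342, 1.524, -0, 1.275, -0.146], TCP at [131.803, 508.205, 231.322] pointing down, gripper open.
Joint ranges: [-2.53, 2.53], [-0.77, 2.02], [0.04, 2.7], [-1, 4.14], [0.28, 2.66], [-3.11, 3.11]. Speed limits (rad/s): [2.57, 2.57, 3.14, 3.14, 3.14, 3.14].

INTERFACE

Orientations are given as a rotation vector (axis times angle).
In Python, from cell import arm gives the robot as it stands.
- The arm moves only by the tool drive_tool, never from a script. Its argument "plan" is a list of rows, each a list of 3 entries, a list of its own where there are three numbers: the shift along the tool's x, y, z in cm, then the turn, a rotation vector about the tool's x, y, z in degrees, then the closure, from 0 (fully open) to 1 (shut). A call has 1 to 12 rows; each row shifts and turns the commanded pose from where the row before left it, along the tool's axes as they then stand; what a row does not reach is not made up. A row lasts 1/12 s, in which the tool goes at most 41.7 mm and 7.16 degrees, less where a joint would pass 70% of its speed; a pose out of reach is approached as far as the arm can. A call with a gripper value outside its range is refused whole. The fingers move at their own pace and stop on an object; "newtons" is the grip in N (left out, the last holds). Time passes only in rows, so rows that do not move let the fingers close. It gives the time, the measured TCP pose, the force, the opening and the grip force at its end, in the units of the state.
- arm.sense(): the state, without advancing time (a new reading comes with each control period).
- arm.capture(name): name is "scene" or "top"; returns the picture (400x640x3 uint8, red, green, blue); there is no depth.
- arm.camera_params(name): a dict with "mtx" (3x3 intrinsics, pixels), "camera_from_world" (4x4, takes a point from world to camera coordinates). Camera axes: x right, y down, z forward; pixel columns grow to the right and rows downward; lengths in mm; the calibration is good to about 2 mm. A picture is of the moment at which its call begins. camera_params takes no time and is no camera call.
- arm.finish_job(): hands the job in; it is judged then, once.
The state is a dict: "clock": time; "joint_positions": joint angles; "qvel": joint speeds; "tau": joint torques, N m; "ee_pos": TCP position; "tcp_rot": TCP orientation; "ft_force": force on the tool from outside, world axes, zero at the start; "torque": the same for the moment, N m; "opening": finger opening in mm; "gripper_force": force on a finger pad.
Only numpy, scipy, OpenCV 4.12 (cv2) and the standard library are available. Lean on these libraries where they do the work, as an engineer would, in place of code of your own. Each camera call takes 0.05 s, during which the arm holds its last target. There are 200 camera calls.

TASK

One of the five steel seats on the sloping cylinder head stands a few millimetres proud. Pick up the yellow marker and gently touch its rubber foot, held square to the face, to the middle of each seat in turn from the robot's left to its right, pausing a moment on each; then leave the marker standing flat and centred on the high seat and let go, without disturbing the bottles and the tin.

Things in the scene. Friction and masses are not known exactly. Their poses are not given: they have to be found in the camera images.
- head: Red bench stand that carries an aluminium cylinder head, all fixed to the bench. Origin on the bench under the middle of the head's sloping face; z up; y runs along the row of seats to the left as the robot sees it; x points away from the robot at yaw 0.
- face: The head's sloping upper face, 270 mm along y (row direction) by 120 mm along x (up the slope, away from the robot), fixed on the stand. Origin at the middle of the face, 105 mm above the bench; z is the outward normal, leaning 25 degrees from vertical towards the robot. A rim 12 mm high and 12 mm wide runs along the upper edge.
- lamp (a point): Middle of a fixed grey strip lamp above and behind the row of seats: bar 320 mm long along the head's y, 22 mm wide, 14 mm high, its top 239 mm above the bench. Two posts 10 mm thick carry it at its ends, 148 mm either side, running from the bench 57 mm behind the bar (head's +x) up to 150 mm, then sloping forward to the bar. The tool must come to the seats from the robot's side, tilted.
- marker: Loose marker, 48 mm high, about 0.14 kg, bottom-heavy: round flat rubber foot 32 mm across, 7 mm high, sprung and damped (1.8 N to start, 1.2 N per mm, 6 mm travel up into the block), on a stem under a yellow grip block 24 x 24 mm, 34 mm high (from 14 mm up). Origin at the foot's underside, z up, x and y square to the block. Starts upright beside the head. Set down flat it stays on the slope by friction.
- marker_center (a point): Centre of the marker, 24 mm above its underside, 7 mm under the block's centre; axes as the marker's.
- marker_foot (a point): Centre of the marker's underside, on the sprung foot (the face that feels and stands on a seat).
- oil: Bystander: white oil bottle, 66 mm across, 200 mm high; origin at the centre of its underside.
- fluid: Bystander: black brake-fluid bottle, 60 mm across, 130 mm high; origin at the centre of its underside.
- tin: Bystander: red tin, 72 mm across, 90 mm high; origin at the centre of its underside.
- spot1 (a point): Five steel seats that look alike (fixed discs 32 mm across, 52 mm apart) stand in a row on the face: four 4 mm high, one 7 mm, in a different place each time. Midway between neighbours stands a fixed stud 8 mm thick, 14 mm high. Centre of the leftmost seat as seen from the robot (number 1 of 5 from the left): a point 4 mm off the face, whichever seat is the proud one; axes as the face's.
- spot2 (a point): Centre of the second seat as seen from the robot (number 2 of 5 from the left): a point 4 mm off the face, whichever seat is the proud one; axes as the face's.
- spot3 (a point): Centre of the middle seat as seen from the robot (number 3 of 5 from the left): a point 4 mm off the face, whichever seat is the proud one; axes as the face's.
- spot4 (a point): Centre of the fourth seat as seen from the robot (number 4 of 5 from the left): a point 4 mm off the face, whichever seat is the proud one; axes as the face's.
- spot5 (a point): Centre of the rightmost seat as seen from the robot (number 5 of 5 from the left): a point 4 mm off the face, whichever seat is the proud one; axes as the face's.
Things that resemble listed ones, but are neither listed nor needed, are in the scene too. Leave any green, red or white look-alike of the marker alone.

How it is judged (in metres and radians):
On the way, in this order (a step that is already met when the one before it is completed fails the run):
1. the marker's foot, within 12 mm of its centre, touches (axis within 0.15 rad of the normal) the leftmost seat (first of five) (distance between marker_foot and spot1 below 0.012 m and angle between the z axis of marker and the z axis of face, either way round below 0.15 rad and (contact force between marker and seat_a above 0.5 N or contact force between marker and seat_b above 0.5 N or contact force between marker and seat_c above 0.5 N or contact force between marker and seat_d above 0.5 N or contact force between marker and seat_e above 0.5 N)), for 0.04 s.
2. the marker's foot, within 12 mm of its centre, touches (axis within 0.15 rad of the normal) the second seat (next in turn) (distance between marker_foot and spot2 below 0.012 m and angle between the z axis of marker and the z axis of face, either way round below 0.15 rad and (contact force between marker and seat_a above 0.5 N or contact force between marker and seat_b above 0.5 N or contact force between marker and seat_c above 0.5 N or contact force between marker and seat_d above 0.5 N or contact force between marker and seat_e above 0.5 N)), for 0.04 s.
3. the marker's foot, within 12 mm of its centre, touches (axis within 0.15 rad of the normal) the middle seat (next in turn) (distance between marker_foot and spot3 below 0.012 m and angle between the z axis of marker and the z axis of face, either way round below 0.15 rad and (contact force between marker and seat_a above 0.5 N or contact force between marker and seat_b above 0.5 N or contact force between marker and seat_c above 0.5 N or contact force between marker and seat_d above 0.5 N or contact force between marker and seat_e above 0.5 N)), for 0.04 s.
4. the marker's foot, within 12 mm of its centre, touches (axis within 0.15 rad of the normal) the fourth seat (next in turn) (distance between marker_foot and spot4 below 0.012 m and angle between the z axis of marker and the z axis of face, either way round below 0.15 rad and (contact force between marker and seat_a above 0.5 N or contact force between marker and seat_b above 0.5 N or contact force between marker and seat_c above 0.5 N or contact force between marker and seat_d above 0.5 N or contact force between marker and seat_e above 0.5 N)), for 0.04 s.
5. the marker's foot, within 12 mm of its centre, touches (axis within 0.15 rad of the normal) the rightmost seat (next in turn) (distance between marker_foot and spot5 below 0.012 m and angle between the z axis of marker and the z axis of face, either way round below 0.15 rad and (contact force between marker and seat_a above 0.5 N or contact force between marker and seat_b above 0.5 N or contact force between marker and seat_c above 0.5 N or contact force between marker and seat_d above 0.5 N or contact force between marker and seat_e above 0.5 N)), for 0.04 s.
At the end, for the whole second after the job is handed in: The marker stands at rest on the proud seat, its foot centred within 9 mm and its axis within 0.1 rad of the face's normal, let go; bottles and tin stand within 30 mm of where they were (distance between marker_foot and proud below 0.009 m and angle between the z axis of marker and the z axis of face, either way round below 0.1 rad and linear speed of marker below 0.01 m/s and distance of each of oil, fluid, tin from where it was at the start of the episode below 0.03 m); the robot touches nothing.
It fails at once if the oil bottle is shifted more than 30 mm or tipped over (distance of oil from where it was at the start of the episode above 0.03 m or angle between oil's own z axis and vertical above 0.4 rad).
It fails at once if the brake-fluid bottle is shifted more than 30 mm or tipped over (distance of fluid from where it was at the start of the episode above 0.03 m or angle between fluid's own z axis and vertical above 0.4 rad).
It fails at once if the red tin is shifted more than 30 mm or tipped over (distance of tin from where it was at the start of the episode above 0.03 m or angle between tin's own z axis and vertical above 0.4 rad).
It fails at once if the marker is pressed on a seat with more than 40 N (contact force between marker and seat_a above 40 N or contact force between marker and seat_b above 40 N or contact force between marker and seat_c above 40 N or contact force between marker and seat_d above 40 N or contact force between marker and seat_e above 40 N).
It also fails if it takes over 64 s, if anything falls off the work surface, if the arm or the gripper's body presses on something with over 40 N, if the wrist force passes 120 N, or if a joint passes its speed limit or range.

## Working session

There is one attempt and no reset: what is moved stays moved. The work goes in short steps, Python scripts to look and compute and a tool call to move; the robot and the scene stay as the last step left them, time stands still between calls to the robot, and variables do not carry over. Pictures are saved under pics/ and viewed, at most 10 in all, crops included, and the job is handed in when it is done.

Besides the shell and the picture viewer there is one more tool, called by a JSON object that holds its "name" and its "arguments". drive_tool: Moves the arm, as the interface text tells. Its arguments: {"type":"object","properties":{"plan":{"type":"array"},"newtons":{"type":"number"}},"required":["plan"]}

```bash
mkdir -p pics; ls; python3 - <<'E'
from cell import arm
import cv2
for n in("scene","top"):
    im=arm.capture(n); cv2.imwrite(f"pics/{n}0.png",im[:,:,::-1])
    p=arm.camera_params(n); print(n,p["mtx"].round(1).tolist(),p["camera_from_world"].round(4).tolist())
print(arm.sense())
E
```

```text
pics
scene [[406.3, 0.0, 318.6], [0.0, 406.3, 203.5], [0.0, 0.0, 1.0]] [[-0.7875, 0.6163, 0.0037, 399.1381], [0.34, 0.4394, -0.8315, -74.4383], [-0.514, -0.6535, -0.5556, 1274.0113], [0.0, 0.0, 0.0, 1.0]]
top [[513.0, 0.0, 315.8], [0.0, 513.0, 205.0], [0.0, 0.0, 1.0]] [[0.014, -0.9996, -0.0252, 35.4439], [-0.9931, -0.0109, -0.1171, 557.0531], [0.1168, 0.0267, -0.9928, 1369.1799], [0.0, 0.0, 0.0, 1.0]]
{'clock': 0.1, 'joint_positions': array([ 1.17100275e+00,  3.42660524e-01,  1.52495124e+00,  1.34570625e-05,
        1.27539967e+00, -1.45977423e-01]), 'qvel': array([ 0.00266437, -0.00088383, -0.00133108, -0.00277229,  0.00033085,
        0.00091409]), 'tau': array([ 3.03601155e-03, -4.34439218e+01, -2.46489358e+01, -1.23864106e-05,
        4.66374287e-03, -2.52420642e-05]), 'ee_pos': array([131.64469912, 507.84452432, 230.68119504]), 'tcp_rot': array([-3.97580200e-01, -3.11593478e+00,  2.14042614e-03]), 'ft_force': array([ 0.048748  , -0.70425773, -0.42867994]), 'torque': array([-0.02005292,  0.00738364,  0.03100087]), 'gripper_force': 0.0, 'opening': 85.92769340702365}
```

View pics/scene0.png

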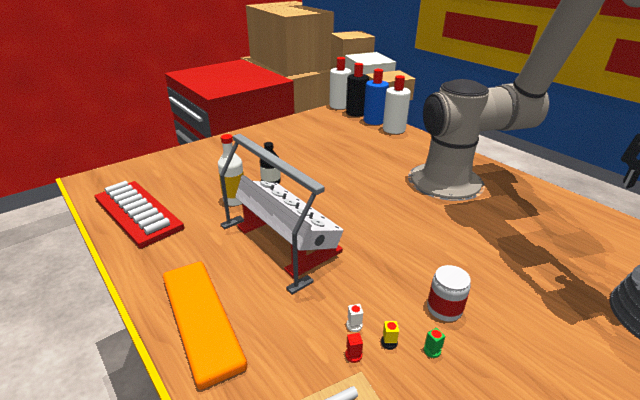

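View pics/top0.png

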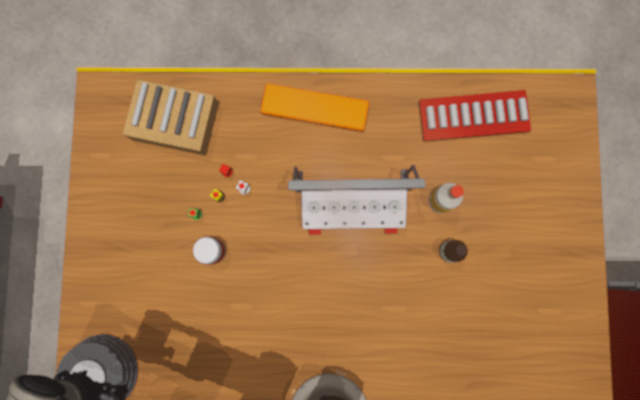

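```bash
python3 - <<'E'
import cv2,numpy as np
t=cv2.imread("pics/top0.png");s=cv2.imread("pics/scene0.png")
def crop(im,x,y,w,h,k):
    c=cv2.resize(im[y:y+h,x:x+w],None,fx=k,fy=k,interpolation=cv2.INTER_CUBIC)
    for i in range(0,w,10): cv2.putText(c,str(x+i),(i*k,8),0,.3,(255,0,255),1);cv2.line(c,(i*k,10),(i*k,14),(255,0,255),1)
    for j in range(0,h,10): cv2.putText(c,str(y+j),(0,j*k+4),0,.3,(255,0,255),1)
    return c
a=crop(t,285,160,155,80,5); b=crop(s,225,130,130,72,6); 
o=np.zeros((600,800,3),np.uint8); o[:170*0+400,:775]=a
m=crop(t,185,155,75,66,5)[:,:]
cv2.imwrite("pics/c1.png",a)
o=np.zeros((600,800,3),np.uint8); o[:330,:375]=m; sm=crop(s,340,295,85,66,5);o[:330,375:800]=sm
h=crop(s,240,175,110,52,5);o[335:595,:550]=h
cv2.imwrite("pics/c2.png",o)
E
```

```text
(no output)
```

View pics/c1.png

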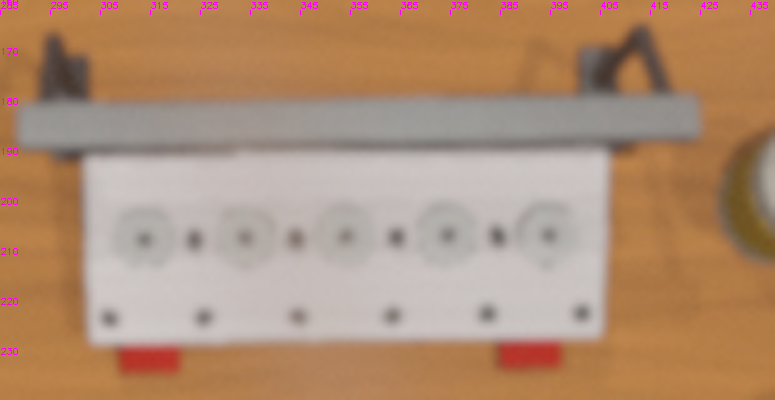

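View pics/c2.png

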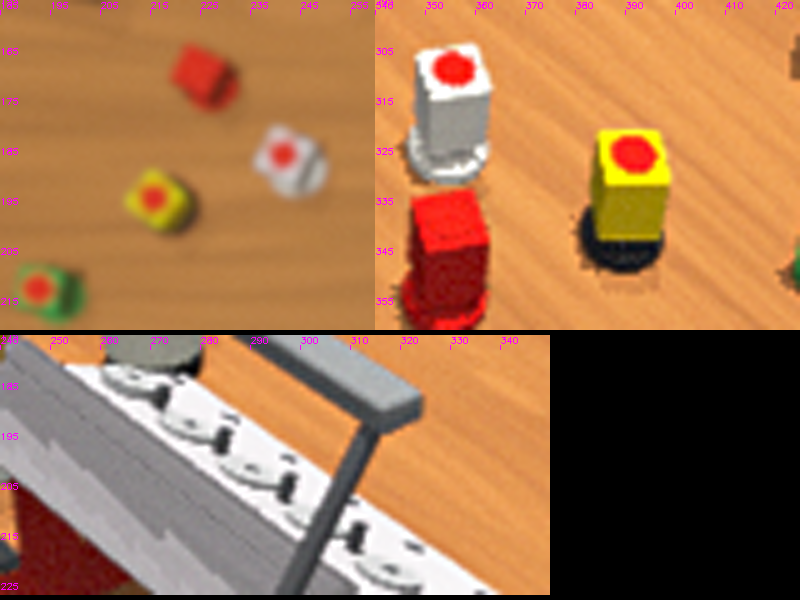

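Scene: yellow marker top at scene (391.2,325.6) and top (215.2,194.2). Seat holes in the top view run from (313.4,207.6) to (394.2,206.6), with the lamp bar ends at u≈288–425 and v≈180–189. Now I'll fit the poses.

```bash
cat > h.py <<'E'
import numpy as np
from cell import arm
from scipy.optimize import least_squares
from scipy.spatial.transform import Rotation as R
P={n:arm.camera_params(n) for n in("scene","top")}
def proj(n,X):
    X=np.atleast_2d(X);T=P[n]["camera_from_world"];c=X@T[:3,:3].T+T[:3,3];q=c@P[n]["mtx"].T
    return q[:,:2]/q[:,2:]
def Rz(a): return R.from_rotvec([0,0,a]).as_matrix()
TILT=R.from_rotvec([0,-np.radians(25),0]).as_matrix()  # face z leans to -x
E
python3 - <<'E'
from h import *
# head fit (top view): seats 1..5 left->right, face lower corners
sx=[313.4,333.8,353.8,374.0,394.2]; sv=[207.6,207.2,207,206.7,206.6]
F=np.array([[0,(2-i)*52,4] for i in range(5)]+[[-60,135,0],[-60,-135,0]],float)
uv=np.array(list(zip(sx,sv))+[(302.6,228.8),(405.2,227.4)])
def face(p): return lambda f: (f@TILT.T+[0,0,105])@Rz(p[2]).T+[p[0],p[1],0]
r=least_squares(lambda p:(proj("top",face(p)(F))-uv).ravel(),[550,0,0]); p=r.x
print("head",p,r.fun.reshape(-1,2).round(2).tolist())
S=np.array([[0,(2-i)*52,4] for i in range(5)],float); print("seats in scene px",proj("scene",face(p)(S)).round(1).tolist()); print(face(p)(S).round(1).tolist())
# lamp bar top corners z=239 in head frame: edges px in crop1 -> full
e=np.array([[288.3,180.2],[424.2,178.6],[288.6,189.6],[424.6,187.0]])-0*.4
def bar(q): return np.array([[q[0]+11,160,239],[q[0]+11,-160,239],[q[0]-11,160,239],[q[0]-11,-160,239]])@Rz(p[2]).T+[p[0],p[1],0]
r2=least_squares(lambda q:(proj("top",bar(q))-e).ravel(),[60.]);print("lamp dx in head frame",r2.x,r2.fun.reshape(-1,2).round(1).tolist())
# marker
ct=(215.2,194.2);cs=(391.2,325.6)
tc=np.array([[140,170],[187,184],[168,222],[127,205]])/5-.4+[185,155]
sc=(np.array([[598,131],[661,131],[668,183],[603,186]])-[375,0])/5-.4+[340,295]
c=least_squares(lambda x:np.r_[proj("top",x)[0]-ct,proj("scene",x)[0]-cs],[520,250,48]);print("marker top",c.x,c.fun.round(2))
K=np.array([[1,1],[1,-1],[-1,-1],[-1,1]])*12.
def cor(x): return np.c_[K,np.full(4,48)]@Rz(x[2]).T+[x[0],x[1],0]
for n,q in(("top",tc),("scene",sc)):
    best=min(((lambda r:(r.cost,k,r.x,r.fun))(least_squares(lambda x:(proj(n,cor(x))-np.roll(q,k,0)).ravel(),[*c.x[:2],-.28])) for k in range(4)),key=lambda t:t[0]); print(n,best)
def obj(n,u,z):
    return least_squares(lambda x:(proj(n,[*x,z])[0]-u),[500,100]).x
print("tin",obj("top",(207.5,250),90),"fluid",obj("top",(455,250),130),"oil",obj("top",(456,191),200),"green",obj("top",(192.4,212.5),48),"white",obj("top",(241,185.6),48),"red",obj("top",(224.5,167.5),48))
print(getattr(arm,"pinch_z",None),[a for a in dir(arm) if a[0]!="_"])
E
```

```text
head [ 5.45427910e+02 -5.76913026e+01  2.52233566e-02] [[0.13, -0.05], [-0.14, 0.07], [0.03, -0.02], [0.04, 0.0], [0.08, -0.18], [-0.31, 0.06], [0.15, 0.12]]
seats in scene px [[319.5, 221.2], [305.1, 210.9], [291.8, 201.3], [279.3, 192.3], [267.6, 183.9]]
[[541.1, 46.2, 108.6], [542.4, -5.8, 108.6], [543.7, -57.7, 108.6], [545.0, -109.7, 108.6], [546.4, -161.7, 108.6]]
lamp dx in head frame [37.85680622] [[-0.5, 0.0], [0.6, -0.5], [-0.8, -0.1], [0.6, 0.5]]
marker top [583.50970738 314.82116177  47.1656713 ] [ 0.78 -0.66  0.67  0.03]
top (np.float64(0.8383746192162173), 2, array([583.10249803, 315.38241084,   2.79341934]), array([-0.08256793,  0.26838765, -0.00945728,  0.59939838,  0.68816629,
       -0.56212325, -0.59531496, -0.30753324]))
scene (np.float64(0.40185948044021574), 3, array([585.96779458, 315.06599009,   2.45796025]), array([-0.03665307,  0.15292294,  0.43724027,  0.38166633,  0.05152402,
       -0.4647299 , -0.46559291, -0.08207607]))
tin [428.68816132 321.93430557] fluid [ 435.84149644 -309.83250892] oil [ 574.54002545 -297.68281315] green [530.74908223 377.09259178] white [605.96568578 246.85122305] red [655.66701557 293.81234085]
18.700000000000003 ['MotionError', 'camera_params', 'capture', 'finish_job', 'pinch_z', 'sense']
```

```bash
python3 - <<'E'
from h import *
import cv2
t=cv2.imread("pics/top0.png");s=cv2.imread("pics/scene0.png")
def crop(im,x,y,w,h,k): return cv2.resize(im[y:y+h,x:x+w],None,fx=k,fy=k,interpolation=cv2.INTER_CUBIC)
a=crop(t,205,184,22,22,18);b=crop(s,380,318,22,28,18)
K=np.array([[1,1],[1,-1],[-1,-1],[-1,1]])*12.
for j,(n,im,x0,y0) in enumerate((("top",a,205,184),("scene",b,380,318))):
  for yaw,col in((-20,(255,0,0)),(-38,(255,0,255))):
    q=(proj(n,np.c_[K,np.full(4,48)]@Rz(np.radians(yaw)).T+[584,315,0])-[x0,y0]+.5)*18
    cv2.polylines(im,[q.astype(int)],True,col,1)
o=np.zeros((504,800,3),np.uint8);o[:396,:396]=a;o[:504,400:796]=b
cv2.imwrite("pics/c3.png",o)
E
```

```text
(no output)
```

View pics/c3.png

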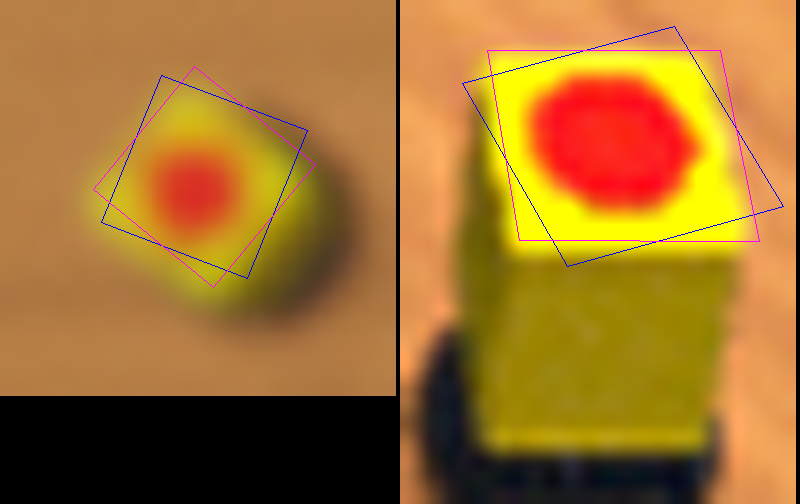

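{"name": "drive_tool", "arguments": {"plan": [[[-4,-0.6,0.8],[0,0,0],0],[[-4,-0.6,0.8],[0,0,0],0],[[-4,-0.6,0.8],[0,0,0],0],[[-4,-0.6,0.8],[0,0,0],0],[[-4,-0.6,0.8],[0,0,0],0],[[-4,-0.6,0.8],[0,0,0],0],[[-4,-0.6,0.8],[0,0,0],0],[[-4,-0.6,0.8],[0,0,0],0],[[-4,-0.6,0.8],[0,0,0],0],[[-4,-0.6,0.8],[0,0,0],0],[[-4,-0.6,0.8],[0,0,0],0],[[-4,-0.6,0.8],[0,0,0],0]], "newtons": 40}}

```text
clock: 1.1
ee_pos: [579.8, 316.7, 134.3]
tcp_rot: [-0.398, -3.115, 0.001]
ft_force: [-0.2, 0.7, 0.3]
opening: 85.3
gripper_force: 0.0
```

```bash
cat >> h.py <<'E'
def to(pos,M):
    s=arm.sense();A=R.from_rotvec(s["tcp_rot"]).as_matrix();d=(np.array(pos)-s["ee_pos"])/10
    print("t",round(s["clock"],2),"pos",s["ee_pos"].round(1),"F",s["ft_force"].round(2),"open",round(s["opening"],1),round(s["gripper_force"],1))
    print(" shift cm before turn",(A.T@d).round(2)," turn deg",np.degrees(R.from_matrix(A.T@M).as_rotvec()).round(2)," shift after turn",(M.T@d).round(2))
def down(yaw): # tool z down, y at yaw deg
    y=np.array([np.cos(np.radians(yaw)),np.sin(np.radians(yaw)),0]);z=np.array([0,0,-1.]);return np.c_[np.cross(y,z),y,z]
HP=[545.43,-57.69,.0252]
RF=Rz(HP[2])@TILT; FO=np.array([HP[0],HP[1],105.])
SQ=np.c_[-RF[:,0],RF[:,1],-RF[:,2]]   # tool square to the face
def seat(i,h,dx=0,dy=0): return FO+RF@np.array([dx,(3-i)*52+dy,h])
E
python3 -c "
from h import *
to([583.5,315.5,100],down(52))"
```

```text
t 1.1 pos [579.8 316.7 134.3] F [-0.19  0.68  0.31] open 85.3 0.0
 shift cm before turn [-0.39 -0.02  3.43]  turn deg [-0.04 -0.05 23.44]  shift after turn [-0.37  0.14  3.43]
```

{"name": "drive_tool", "arguments": {"plan": [[[0,0,0],[0,0,5.86],0],[[0,0,0],[0,0,5.86],0],[[0,0,0],[0,0,5.86],0],[[0,0,0],[0,0,5.86],0],[[-0.37,0.14,2.0],[0,0,0],0],[[0,0,2.0],[0,0,0],0],[[0,0,2.0],[0,0,0],0],[[0,0,2.0],[0,0,0],0],[[0,0,1.5],[0,0,0],0],[[0,0,0],[0,0,0],0],[[0,0,0],[0,0,0],0]]}}

```text
clock: 2.02
ee_pos: [581.5, 316.6, 39.3]
tcp_rot: [-1.022, -2.969, 0.002]
ft_force: [0.1, -0.6, -0.1]
opening: 85.2
gripper_force: 0.0
```

```bash
python3 - <<'E'
from h import *
to([583.5,315.5,17],down(52))
import cv2
o=np.zeros((400,800,3),np.uint8)
for j,(n,x,y) in enumerate((("top",176,155),("scene",350,290))):
    o[:,j*400:j*400+400]=cv2.resize(arm.capture(n)[y:y+80,x:x+80,::-1],None,fx=5,fy=5,interpolation=cv2.INTER_CUBIC)
cv2.imwrite("pics/g.png",o)
E
```

```text
t 2.02 pos [581.5 316.6  39.3] F [ 0.15 -0.61 -0.11] open 85.2 0.0
 shift cm before turn [-0.23  0.05  2.23]  turn deg [-0.12 -0.07  0.02]  shift after turn [-0.22  0.04  2.23]
```

View pics/g.png

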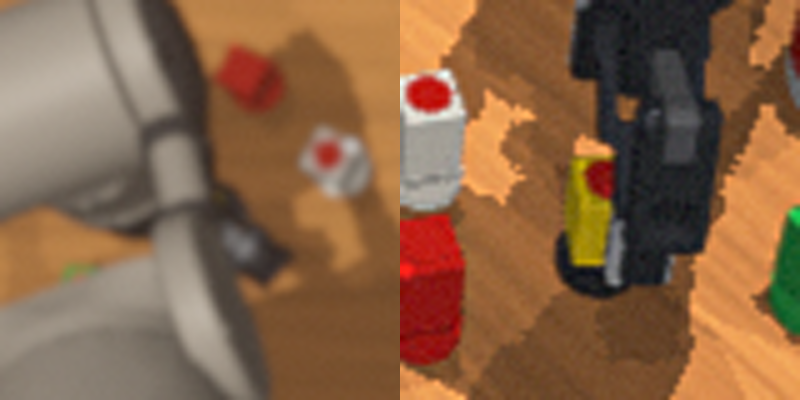

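```bash
python3 - <<'E'
from h import *
s=arm.sense();A=R.from_rotvec(s["tcp_rot"]).as_matrix();t=s["ee_pos"]
def c(p): return ((proj("scene",p)-[350,290]+.4)*5+[400,0]).round(0).tolist()
for y in (43,57,-43,-57):
    print(y,[c(t+A@np.array([x,y,-13])) for x in(-11,11)])
print("marker foot/top",c([583.5,315.5,0]),c([583.5,315.5,48]), c([583.5,315.5,31]))
E
```

```text
43 [[[607.0, 270.0]], [[671.0, 270.0]]]
57 [[[613.0, 304.0]], [[678.0, 304.0]]]
-43 [[[573.0, 79.0]], [[631.0, 80.0]]]
-57 [[[568.0, 52.0]], [[625.0, 52.0]]]
marker foot/top [[600.0, 264.0]] [[613.0, 180.0]] [[608.0, 210.0]]
```

{"name": "drive_tool", "arguments": {"plan": [[[-0.2,0,1.2],[0,0,0],0],[[0,0,1.0],[0,0,0],0],[[0,0,0],[0,0,0],0.5],[[0,0,0],[0,0,0],1],[[0,0,0],[0,0,0],1],[[0,0,0],[0,0,0],1],[[0,0,0],[0,0,0],1],[[0,0,0],[0,0,0],1],[[0,0,0],[0,0,0],1],[[0,0,0],[0,0,0],1],[[0,0,0],[0,0,0],1],[[0,0,0],[0,0,0],1]], "newtons": 40}}

```text
clock: 3.12
ee_pos: [583.9, 315.7, 18.6]
tcp_rot: [1.022, 2.97, 0.001]
ft_force: [0.4, 0.5, 1.4]
opening: 23.4
gripper_force: 45.3
```

{"name": "drive_tool", "arguments": {"plan": [[[0,0,-1.5],[0,0,0],1],[[0,0,-3],[0,0,0],1],[[0,0,-3.5],[0,0,0],1],[[0,0,-3.5],[0,0,0],1],[[0,0,-3.5],[0,0,0],1],[[0,0,-2],[0,0,0],1],[[0,0,0],[0,0,0],1]]}}

```text
clock: 3.7
ee_pos: [585.8, 316.5, 194.1]
tcp_rot: [1.02, 2.964, 0.01]
ft_force: [-0.5, -0.8, -0.8]
opening: 23.2
gripper_force: 45.0
```

```bash
python3 - <<'E'
from h import *
to([470,200,220],SQ)
to(seat(1,100),SQ); print(seat(1,100))
E
```

```text
t 3.7 pos [585.8 316.5 194.1] F [-0.52 -0.76 -0.83] open 23.2 45.0
 shift cm before turn [  1.95 -16.28  -2.74]  turn deg [ -8.24 -23.57 -38.85]  shift after turn [  9.66 -11.35  -7.37]
t 3.7 pos [585.8 316.5 194.1] F [-0.52 -0.76 -0.83] open 23.2 45.0
 shift cm before turn [ -9.98 -26.62  -0.33]  turn deg [ -8.24 -23.57 -38.85]  shift after turn [  8.27 -26.9   -4.03]
[500.56106947  45.21209436 195.6307787 ]
```

{"name": "drive_tool", "arguments": {"plan": [[[0.39,-3.26,-0.55],[0,0,0],1],[[0.39,-3.26,-0.55],[0,0,0],1],[[0.39,-3.26,-0.55],[0,0,0],1],[[0.39,-3.26,-0.55],[0,0,0],1],[[0.39,-3.26,-0.55],[0,0,0],1],[[0,0,0],[-1.18,-3.37,-5.55],1],[[0,0,0],[-1.18,-3.37,-5.55],1],[[0,0,0],[-1.18,-3.37,-5.55],1],[[0,0,0],[-1.18,-3.37,-5.55],1],[[0,0,0],[-1.18,-3.37,-5.55],1],[[0,0,0],[-1.18,-3.37,-5.55],1],[[0,0,0],[-1.18,-3.37,-5.55],1]]}}

```text
clock: 4.7
ee_pos: [466.9, 199.1, 214.3]
tcp_rot: [-0.043, 2.713, 0.002]
ft_force: [-0.6, 0.7, -1.6]
opening: 23.2
gripper_force: 45.0
```

```bash
python3 - <<'E'
from h import *
to(seat(1,60),SQ); print(arm.sense()["joint_positions"].round(2))
E
```

```text
t 4.7 pos [466.9 199.1 214.3] F [-0.6   0.68 -1.58] open 23.2 45.0
 shift cm before turn [ -1.86 -15.47   6.97]  turn deg [-0.13 -0.48  0.4 ]  shift after turn [ -1.91 -15.47   6.95]
[ 0.33  0.14  1.93 -0.21  0.67 -1.13]
```

{"name": "drive_tool", "arguments": {"plan": [[[0,0,0],[-0.13,-0.48,0.4],1],[[-0.4,-3.0,1.4],[0,0,0],1],[[-0.4,-3.1,1.4],[0,0,0],1],[[-0.4,-3.1,1.4],[0,0,0],1],[[-0.4,-3.1,1.4],[0,0,0],1],[[-0.3,-3.1,1.35],[0,0,0],1],[[0,0,0],[0,0,0],1],[[0,0,0],[0,0,0],1],[[0,0,0],[0,0,0],1]]}}

```text
clock: 5.45
ee_pos: [517.3, 46.2, 159.8]
tcp_rot: [-0.022, 2.708, 0.01]
ft_force: [0.6, -0.2, -0.6]
opening: 23.3
gripper_force: 45.0
```

```bash
python3 - <<'E'
from h import *
import cv2
to(seat(1,35),SQ)
o=np.zeros((600,800,3),np.uint8)
im=cv2.resize(arm.capture("scene")[150:270,245:375,::-1],None,fx=5,fy=5,interpolation=cv2.INTER_CUBIC)
def c(p): return ((proj("scene",p)-[245,150]+.5)*5).astype(int)
s=arm.sense();A=R.from_rotvec(s["tcp_rot"]).as_matrix();t=s["ee_pos"]
for q in [t+A@np.array([0,0,18.6]),*[seat(i,4) for i in range(1,6)]]: cv2.circle(im,tuple(map(int,c(q)[0])),2,(255,0,255),-1)
a=np.array([[16*np.cos(x),16*np.sin(x),18.6] for x in np.arange(0,6.3,.3)]); cv2.polylines(im,[c(t+a@A.T)],True,(255,0,255),1)
cv2.imwrite("pics/s1.png",im)
E
```

```text
t 5.45 pos [517.3  46.2 159.8] F [ 0.55 -0.15 -0.6 ] open 23.3 45.0
 shift cm before turn [ 0.   -0.05  2.55]  turn deg [-0.02 -0.14 -0.5 ]  shift after turn [ 0.01 -0.05  2.55]
```

View pics/s1.png

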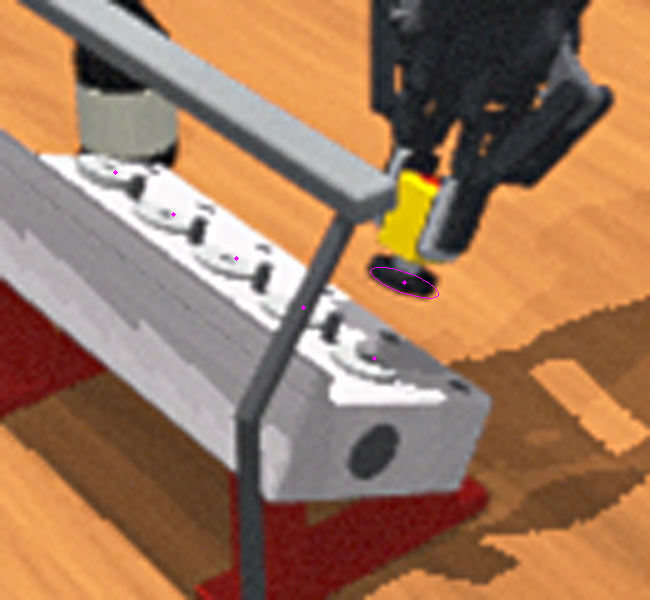

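```bash
python3 - <<'E'
from h import *
import cv2
k=9;x0,y0,w,h=256,174,84,56
im=cv2.resize(cv2.imread("pics/scene0.png")[y0:y0+h,x0:x0+w],None,fx=k,fy=k,interpolation=cv2.INTER_CUBIC)
def c(p): return ((proj("scene",p)-[x0,y0]+.5)*k).astype(int)
for i in range(1,6):
  for hh,col in((4,(255,0,255)),(7,(0,160,0))):
    a=np.array([[16*np.cos(x),16*np.sin(x),0] for x in np.arange(0,6.3,.2)]); cv2.polylines(im,[c(seat(i,hh)+a@RF.T)],True,col,1)
  q=c(seat(i,4))[0];cv2.circle(im,(int(q[0]),int(q[1])),2,(255,0,255),-1);print(i,q)
cv2.imwrite("pics/s2.png",im)
E
```

```text
1 [575 429]
2 [446 336]
3 [326 250]
4 [213 169]
5 [108  93]
```

View pics/s2.png

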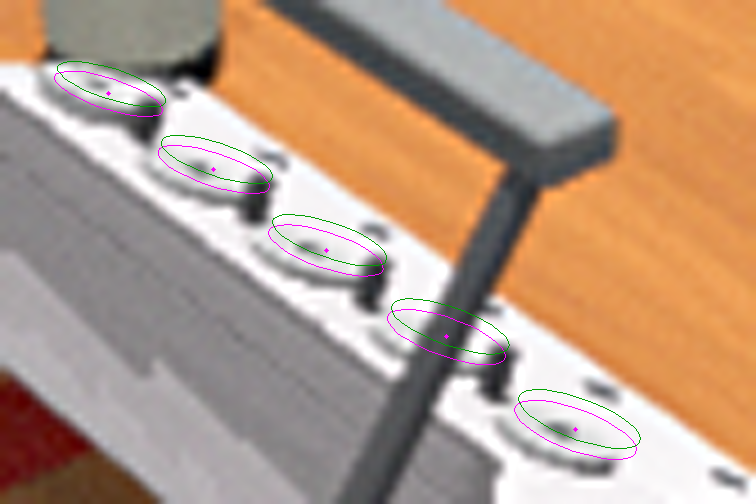

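```bash
sed -i 's/^def seat.*/def seat(i,h,dx=2,dy=-1.5): return FO+RF@np.array([dx,(3-i)*52+dy,h])\ndef st():\n    s=arm.sense();print("face xyz TCP",(RF.T@(s["ee_pos"]-FO)).round(2),"F face",(RF.T@s["ft_force"]).round(2))/' h.py; python3 -c "
from h import *
st();to(seat(1,22),SQ)"
```

```text
face xyz TCP [  0.31 105.18  60.82] F face [-0.24  0.77 -0.74]
t 5.5 pos [517.4  46.8 160.3] F [ 0.08  0.78 -0.77] open 23.7 45.0
 shift cm before turn [-0.18 -0.27  3.88]  turn deg [ 0.   -0.09 -0.39]  shift after turn [-0.17 -0.27  3.88]
```

{"name": "drive_tool", "arguments": {"plan": [[[-0.17,-0.27,0.8],[0,0,-0.4],1],[[0,0,1.0],[0,0,0],1],[[0,0,0.8],[0,0,0],1],[[0,0,0.5],[0,0,0],1],[[0,0,0.3],[0,0,0],1],[[0,0,0.3],[0,0,0],1],[[0,0,0.2],[0,0,0],1],[[0,0,0],[0,0,0],1],[[0,0,0],[0,0,0],1],[[0,0,0],[0,0,0],1]]}}

```text
clock: 6.33
ee_pos: [535.8, 43.9, 126.2]
tcp_rot: [-0.036, 2.705, 0.006]
ft_force: [-0.6, -0.7, -1.2]
opening: 23.3
gripper_force: 45.1
```

```bash
python3 -c "
from h import *
st();to(seat(1,21),SQ)"
```

```text
face xyz TCP [  2.51 101.77  22.18] F face [-1.09 -0.67 -0.84]
t 6.33 pos [535.8  43.9 126.2] F [-0.61 -0.69 -1.22] open 23.3 45.1
 shift cm before turn [0.05 0.07 0.12]  turn deg [-0.04  0.02  0.07]  shift after turn [0.05 0.07 0.12]
```

{"name": "drive_tool", "arguments": {"plan": [[[0,0,0.1],[0,0,0],1],[[0,0,0],[0,0,0],1],[[0,0,0],[0,0,0],1],[[0,0,0],[0,0,0],1]]}}

```text
clock: 6.67
ee_pos: [536.3, 43.9, 125.3]
tcp_rot: [-0.036, 2.705, 0.006]
ft_force: [-1.1, -0.3, 0.9]
opening: 23.4
gripper_force: 45.6
```

{"name": "drive_tool", "arguments": {"plan": [[[0,0,0.1],[0,0,0],1],[[0,0,0],[0,0,0],1],[[0,0,0],[0,0,0],1],[[0,0,0],[0,0,0],1]]}}

```text
clock: 7.0
ee_pos: [536.7, 43.9, 124.3]
tcp_rot: [-0.036, 2.705, 0.006]
ft_force: [-3.3, -0.0, 3.8]
opening: 23.3
gripper_force: 45.8
```

```bash
python3 -c "
from h import *
st();to(seat(1,21),SQ)"
```

```text
face xyz TCP [  2.58 101.74  20.07] F face [-1.37  0.08  4.89]
t 7.0 pos [536.7  43.9 124.3] F [-3.31 -0.01  3.85] open 23.3 45.8
 shift cm before turn [ 0.06  0.08 -0.09]  turn deg [-0.04  0.02  0.07]  shift after turn [ 0.06  0.08 -0.09]
```

{"name": "drive_tool", "arguments": {"plan": [[[0,0,-1.0],[0,0,0],1],[[0,0,-1.5],[0,0,0],1],[[0,-2.0,0],[0,0,0],1],[[0,-2.12,0],[0,0,0],1],[[0,-1.0,0.5],[0,0,0],1],[[0,0,0.7],[0,0,0],1],[[0,0,0.5],[0,0,0],1],[[0,0,0.3],[0,0,0],1],[[0,0,0.25],[0,0,0],1],[[0,0,0],[0,0,0],1],[[0,0,0],[0,0,0],1],[[0,0,0],[0,0,0],1]]}}

```text
clock: 8.0
ee_pos: [536.8, -6.9, 126.5]
tcp_rot: [-0.037, 2.705, 0.007]
ft_force: [-0.5, -0.2, -1.0]
opening: 23.4
gripper_force: 45.1
```

```bash
python3 -c "
from h import *
st();to(seat(2,20.5),SQ)"
```

```text
face xyz TCP [ 2.45 51.04 22.56] F face [-0.93 -0.17 -0.7 ]
t 8.0 pos [536.8  -6.9 126.5] F [-0.55 -0.19 -1.03] open 23.4 45.1
 shift cm before turn [ 0.05 -0.05  0.21]  turn deg [-0.01 -0.01  0.11]  shift after turn [ 0.05 -0.05  0.21]
```

Seat 2 is not proud: there's no contact at 22.6. I'll press a little, read the force, then go on to seat 3.

{"name": "drive_tool", "arguments": {"plan": [[[0,0,0.12],[0,0,0],1],[[0,0,0.12],[0,0,0],1],[[0,0,0],[0,0,0],1],[[0,0,0],[0,0,0],1],[[0,0,0],[0,0,0],1]]}}

```text
clock: 8.42
ee_pos: [537.9, -7.0, 124.5]
tcp_rot: [-0.036, 2.705, 0.007]
ft_force: [-1.3, 3.1, 2.7]
opening: 23.5
gripper_force: 45.7
```

```bash
python3 -c "
from h import *
st()"
```

```text
face xyz TCP [ 2.58 50.87 20.3 ] F face [0.05 3.15 2.94]
```

{"name": "drive_tool", "arguments": {"plan": [[[0,0,-1.0],[0,0,0],1],[[0,0,-1.5],[0,0,0],1],[[0,-2.0,0],[0,0,0],1],[[0,-2.12,0],[0,0,0],1],[[0,-1.1,0.5],[0,0,0],1],[[0,0,0.7],[0,0,0],1],[[0,0,0.5],[0,0,0],1],[[0,0,0.3],[0,0,0],1],[[0,0,0.25],[0,0,0],1],[[0,0,0],[0,0,0],1],[[0,0,0],[0,0,0],1],[[0,0,0],[0,0,0],1]]}}

```text
clock: 9.42
ee_pos: [538.2, -59.0, 126.6]
tcp_rot: [-0.037, 2.705, 0.007]
ft_force: [-0.5, 0.5, -1.5]
opening: 23.2
gripper_force: 45.1
```

```bash
python3 -c "
from h import *
st();to(seat(3,20.5),SQ)"
```

```text
face xyz TCP [ 2.56 -1.13 22.69] F face [-1.12  0.53 -1.17]
t 9.42 pos [538.2 -59.  126.6] F [-0.54  0.52 -1.54] open 23.2 45.1
 shift cm before turn [ 0.06 -0.04  0.22]  turn deg [-0.01 -0.01  0.11]  shift after turn [ 0.06 -0.04  0.22]
```

{"name": "drive_tool", "arguments": {"plan": [[[0,0,0.12],[0,0,0],1],[[0,0,0.13],[0,0,0],1],[[0,0,0],[0,0,0],1],[[0,0,0],[0,0,0],1],[[0,0,0],[0,0,0],1]]}}

```text
clock: 9.83
ee_pos: [539.3, -59.2, 124.6]
tcp_rot: [-0.036, 2.705, 0.007]
ft_force: [-1.9, 4.1, 3.4]
opening: 23.1
gripper_force: 45.7
```

```bash
python3 -c "
from h import *
st()"
```

```text
face xyz TCP [ 2.69 -1.36 20.33] F face [-0.18  4.13  3.86]
```

{"name": "drive_tool", "arguments": {"plan": [[[0,0,-1.0],[0,0,0],1],[[0,0,-1.5],[0,0,0],1],[[0,-2.0,0],[0,0,0],1],[[0,-2.12,0],[0,0,0],1],[[0,-1.1,0.5],[0,0,0],1],[[0,0,0.7],[0,0,0],1],[[0,0,0.5],[0,0,0],1],[[0,0,0.3],[0,0,0],1],[[0,0,0.25],[0,0,0],1],[[0,0,0],[0,0,0],1],[[0,0,0],[0,0,0],1],[[0,0,0],[0,0,0],1]]}}

```text
clock: 10.83
ee_pos: [539.5, -111.2, 126.7]
tcp_rot: [-0.037, 2.705, 0.007]
ft_force: [-0.4, 0.2, -0.5]
opening: 23.6
gripper_force: 45.1
```

```bash
python3 -c "
from h import *
st();to(seat(4,20.5),SQ)"
```

```text
face xyz TCP [  2.62 -53.33  22.73] F face [-0.53  0.21 -0.27]
t 10.83 pos [ 539.5 -111.2  126.7] F [-0.37  0.2  -0.47] open 23.6 45.1
 shift cm before turn [ 0.06 -0.02  0.22]  turn deg [-0.01 -0.01  0.11]  shift after turn [ 0.06 -0.02  0.22]
```

{"name": "drive_tool", "arguments": {"plan": [[[0,0,0.12],[0,0,0],1],[[0,0,0.13],[0,0,0],1],[[0,0,0],[0,0,0],1],[[0,0,0],[0,0,0],1],[[0,0,0],[0,0,0],1]]}}

```text
clock: 11.25
ee_pos: [540.7, -111.4, 124.6]
tcp_rot: [-0.036, 2.705, 0.007]
ft_force: [-1.6, 3.0, 3.8]
opening: 23.2
gripper_force: 45.7
```

```bash
python3 -c "
from h import *
st()"
```

```text
face xyz TCP [  2.78 -53.58  20.37] F face [0.21 3.09 4.12]
```

{"name": "drive_tool", "arguments": {"plan": [[[0,0,-1.0],[0,0,0],1],[[0,0,-1.5],[0,0,0],1],[[0,-2.0,0],[0,0,0],1],[[0,-2.12,0],[0,0,0],1],[[0,-1.1,0.5],[0,0,0],1],[[0,0,0.6],[0,0,0],1],[[0,0,0.4],[0,0,0],1],[[0,0,0.2],[0,0,0],1],[[0,0,0.2],[0,0,0],1],[[0,0,0],[0,0,0],1],[[0,0,0],[0,0,0],1],[[0,0,0],[0,0,0],1]]}}

```text
clock: 12.25
ee_pos: [539.5, -163.4, 130.0]
tcp_rot: [-0.037, 2.705, 0.007]
ft_force: [-0.1, -0.1, -1.6]
opening: 23.0
gripper_force: 45.0
```

```bash
python3 -c "
from h import *
st();to(seat(5,22.5),SQ)"
```

```text
face xyz TCP [   2.73 -105.57   26.3 ] F face [-0.81 -0.13 -1.44]
t 12.25 pos [ 539.5 -163.4  130. ] F [-0.12 -0.13 -1.65] open 23.0 45.0
 shift cm before turn [0.07 0.01 0.38]  turn deg [-0.02 -0.    0.11]  shift after turn [0.07 0.01 0.38]
```

{"name": "drive_tool", "arguments": {"plan": [[[0,0,0.15],[0,0,0],1],[[0,0,0.1],[0,0,0],1],[[0,0,0.07],[0,0,0],1],[[0,0,0],[0,0,0],1],[[0,0,0],[0,0,0],1],[[0,0,0],[0,0,0],1]]}}

```text
clock: 12.75
ee_pos: [540.9, -163.7, 127.2]
tcp_rot: [-0.036, 2.705, 0.007]
ft_force: [-1.0, 2.4, 3.6]
opening: 23.1
gripper_force: 45.7
```

```bash
python3 -c "
from h import *
st()"
```

```text
face xyz TCP [   2.87 -105.87   23.17] F face [0.64 2.4  3.64]
```

{"name": "drive_tool", "arguments": {"plan": [[[0,0,-0.08],[0,0,0],1],[[0,0,0],[0,0,0],1],[[0,0,0],[0,0,0],1],[[0,0,0],[0,0,0],0.6],[[0,0,0],[0,0,0],0.55],[[0,0,0],[0,0,0],0.5],[[0,0,0],[0,0,0],0.5],[[0,0,0],[0,0,0],0.5],[[0,0,0],[0,0,0],0.5]], "newtons": 20}}

```text
clock: 13.5
ee_pos: [540.4, -164.0, 127.6]
tcp_rot: [-0.035, 2.705, 0.006]
ft_force: [-0.2, -0.9, -0.3]
opening: 43.0
gripper_force: 0.0
```

```bash
python3 - <<'E'
from h import *
import cv2
st()
k=9;x0,y0,w,h=250,140,80,60
im=cv2.resize(arm.capture("scene")[y0:y0+h,x0:x0+w,::-1],None,fx=k,fy=k,interpolation=cv2.INTER_CUBIC)
def c(p): return ((proj("scene",p)-[x0,y0]+.5)*k).astype(int)
a=np.array([[16*np.cos(x),16*np.sin(x),0] for x in np.arange(0,6.3,.2)]); cv2.polylines(im,[c(seat(5,7)+a@RF.T)],True,(255,0,255),1)
cv2.imwrite("pics/r.png",im)
E
```

```text
face xyz TCP [   2.53 -106.1    23.72] F face [-0.35 -0.87 -0.19]
```

View pics/r.png

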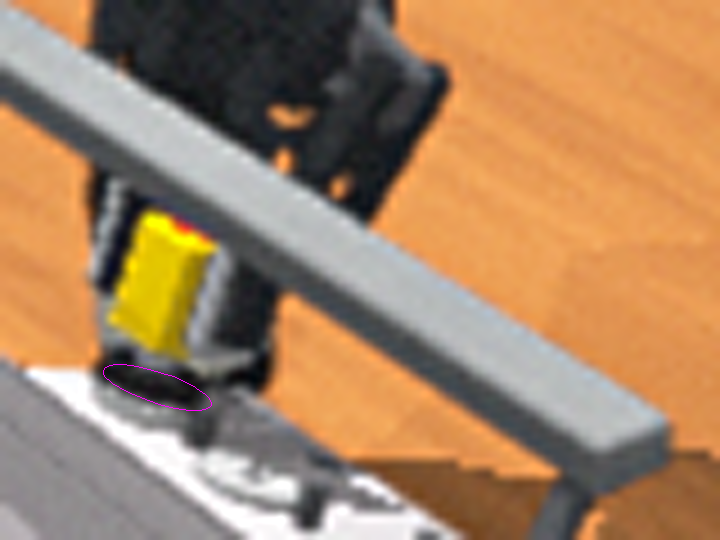

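{"name": "drive_tool", "arguments": {"plan": [[[0,0,-0.5],[0,0,0],0.5],[[0,0,-1],[0,0,0],0.5],[[0,0,-1.5],[0,0,0],0.5],[[0,0,-2],[0,0,0],0.5],[[1,0,-3],[0,0,0],0.5],[[2,0,-3],[0,0,0],0.5],[[2,0,-3],[0,0,0],0.5],[[2,0,-2],[0,0,0],0.5],[[2,0,0],[0,0,0],0.5],[[0,0,0],[0,0,0],0.5],[[0,0,0],[0,0,0],0.5]]}}

```text
clock: 14.47
ee_pos: [390.7, -167.9, 235.5]
tcp_rot: [-0.033, 2.704, 0.004]
ft_force: [-0.7, 0.0, -0.4]
opening: 42.6
gripper_force: 0.0
```

```bash
python3 - <<'E'
from h import *
import cv2
st()
k=6;o=np.zeros((360,800,3),np.uint8)
for j,(n,x0,y0) in enumerate((("scene",250,150),("top",370,180))):
    im=cv2.resize(arm.capture(n)[y0:y0+60,x0:x0+66,::-1],None,fx=k,fy=k,interpolation=cv2.INTER_CUBIC)
    for d,hh in((16,7),(2,55)):
        a=np.array([[d*np.cos(x),d*np.sin(x),0] for x in np.arange(0,6.3,.2)])
        cv2.polylines(im,[((proj(n,seat(5,hh)+a@RF.T)-[x0,y0]+.5)*k).astype(int)],True,(255,0,255),1)
    o[:,j*400:j*400+396]=im
cv2.imwrite("pics/f.png",o)
E
```

```text
face xyz TCP [ -87.57 -106.29  184.84] F face [-0.77  0.02 -0.03]
```

View pics/f.png

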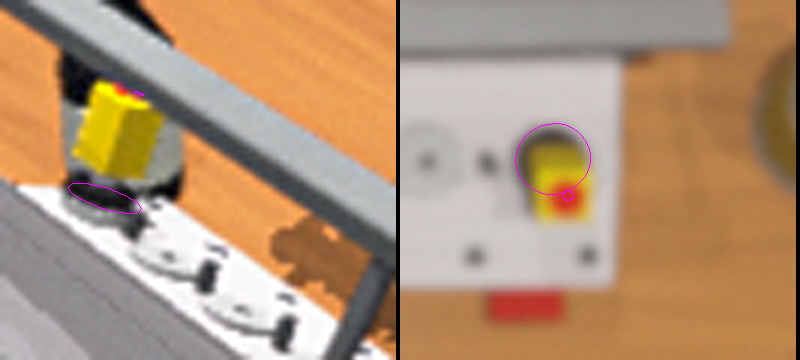

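```bash
python3 -c "
from cell import arm
print(arm.finish_job())"
```

```text
the job is handed in; nothing more can be done
None
```

I touched all five seats in order from left to right, left the marker standing square and centred on the high seat (number 5, rightmost), let go without the arm going near the bottles or the tin, and handed the job in; no verdict came back.

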